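# Load a bobbin on the coil winder

### The arm

A 6-joint arm with a two-finger parallel gripper is mounted at the origin on a cart in front of the work surface, level with it; the furniture and walls round the work are solid. World frame = base frame: x ahead of the robot, y to its left, z up, the work surface at z = 0. Lengths are in m, angles in rad, forces in N, time in s.
With the tool pointing down it reaches from about 0.3 to 0.825 m from the base axis. Payload 5.4 kg.
Tool frame: the origin (TCP) lies at the very end of the fingers, on their centre line; the grasp point (between the pads) lies 19 mm behind it; z points along the fingers, y is the line along which they close (so a half turn about z gives the same grasp; the last joint's range is limited). The gripper opens to 92 mm and grips with 3 to 60 N. Pads are 20 mm wide; open, the fingers measure 128 mm over their backs; the gripper's body (75 mm by 189 mm) begins 69 mm behind the grasp point.
Start: joints at [-1.496, 0.158, 1.597, -0, 1.386, -0.21], TCP at [0.162, -0.552, 0.186] pointing down, gripper open.
Joint ranges: [-2.91, 2.91], [-0.94, 2.29], [0.18, 2.7], [-1.29, 4.43], [0.17, 2.64], [-3, 3]. Speed limits (rad/s): [2.57, 2.57, 3.14, 3.14, 3.14, 3.14].

### API

Orientations are given as a rotation vector (axis times angle).
In Python, from workcell import bot gives the robot as it stands. Calls block until the motion is done:
- bot.goto(position, orientation): joint-space move of the TCP to a pose.
- bot.line_to(position, rot=None, max_speed=0.15): straight line of the TCP; rot=None keeps the orientation; max_speed is the mean speed in m/s.
- bot.set_joints(angles): joint-space move.
- bot.set_gripper(opening, newtons=None): opening from 0.0 (shut) to 1.0 (fully open); newtons is the grip in N (None keeps the last); returns when the fingers have stopped.
- bot.hold(seconds).
- bot.inverse_kinematics(position, orientation): joint angles nearest the present ones, or None.
- bot.read_camera(name): name is "scene" or "top"; returns a dict with "pixels" (480x640x3 uint8, blue, green, red), "fx", "fy", "cx", "cy" (pixels), "R" (3x3) and "t" (3): a world point X has camera coordinates R X + t. Camera axes: x right, y down, z forward; pixel columns grow to the right and rows downward; lengths in m; the calibration is good to about 2 mm. A picture is of the moment at which its call begins. There is no depth.
A pose or a line that the arm cannot do raises bot.MotionError and nothing moves.
- bot.job_done(): hands the job in; it is judged then, once.
Readings, each from a call of its own:
- bot.current_clock(): time.
- bot.current_joints(): joint angles.
- bot.current_joint_vel(): joint speeds.
- bot.current_effort(): joint torques, N m.
- bot.current_ee_pos(): TCP position.
- bot.current_tool_rot(): TCP orientation.
- bot.current_contact_force(): force on the tool from outside, world axes, zero at the start.
- bot.current_ft_torque(): the same for the moment, N m.
- bot.current_opening(): opening from 0.0 (shut) to 1.0 (fully open).
- bot.current_grip_force(): force on a finger pad.
Only numpy, scipy, OpenCV 4.12 (cv2) and the standard library are available. Lean on these libraries where they do the work, as an engineer would, in place of code of your own. Each camera call takes 0.05 s, during which the arm holds its last target. There are 200 camera calls.

### The job

Put the orange bobbin, the one with the D-shaped hole, on the coil winder's upright spindle, the flat side of its hole to the flat of the spindle, so that it sits fully down on the round metal faceplate, and let go of it. Leave the blue bobbin and the relay board where they are.

Things in the scene. Friction and masses are not known exactly. Their poses are not given: they have to be found in the camera images.
- bobbin_d: Loose orange bobbin, 90 g, upright, 64 (x) x 48 (y) x 40 mm. Origin: centre of underside, on the hole's axis; z up. Upper flange 12 mm thick: grip it across y (48 mm); lower flange 5 mm; core 46 x 42 mm. D-shaped through hole along z: 32 mm diameter, flat 8 mm from axis on the -x side, where 5 brass pins stand 4.5 mm above the top. Its x starts at -0.2 to 0.7 rad from world x.
- spindle_seat (a point): Centre of the top of the round aluminium faceplate (74 mm across, 51 mm above bench) of the fixed green winder (box 120x100x45 mm, dial to 54 mm at its -x end); z up the spindle. Fixed steel spindle: 28 mm diameter, flat 6 mm from axis on the -x side (black line on faceplate); full for 28 mm, then tapers to 0.4 size at 42 mm. Seated: bobbin origin here, x along x, play 2 mm, 9 degrees.
- bobbin_square: Loose blue plastic bobbin of the same outside shape and size, but with an 18 mm square hole: the wrong one, it does not fit. Origin: centre of its underside.
- relay_board: Loose small blue circuit board with blue relays and a green terminal strip, 46 x 70 x 20 mm, lying beside the work. Origin: centre of its underside.
Things that resemble listed ones, but are neither listed nor needed, are in the scene too. There is more than one size of the bobbin_d; the one meant has the size given above.

How it is judged:
At the end, for the whole second after the job is handed in: The orange bobbin sits upright on the spindle, its underside within 6 mm of the faceplate, its axis within 10 mm of the spindle's, its x axis within 0.4 rad of the spindle's x axis, tilted less than 0.15 rad, at rest (z of bobbin_d in the frame of spindle_seat between -0.006 and 0.006 m and horizontal distance between bobbin_d and spindle_seat below 0.01 m and angle between the x axis of bobbin_d and the x axis of spindle_seat, either way round below 0.4 rad and angle between bobbin_d's own z axis and vertical below 0.15 rad and linear speed of bobbin_d below 0.02 m/s); the robot touches nothing.
It fails at once if the blue bobbin is moved more than 30 mm (distance of bobbin_square from where it was at the start of the episode above 0.03 m).
It fails at once if the relay board is moved more than 30 mm (distance of relay_board from where it was at the start of the episode above 0.03 m).
It also fails if it takes over 35 s, if anything falls off the work surface, if the arm or the gripper's body presses on something with over 40 N, if the wrist force passes 120 N, or if a joint passes its speed limit or range.

## Working session

There is one attempt and no reset: what is moved stays moved. The work goes in short steps, each a Python script; the robot and the scene stay as the last script left them, time stands still between calls to the robot, and variables do not carry over. Pictures are saved under pics/ and viewed, at most 10 in all, crops included, and the job is handed in when it is done.

```bash
mkdir -p pics
python3 - <<'E'
from workcell import bot
import cv2
for n in("scene","top"):
    c=bot.read_camera(n);cv2.imwrite(f"pics/{n}0.png",c["pixels"]);print(n,c["fx"],c["cx"],c["cy"],c["R"],c["t"])
print(bot.current_clock(),bot.current_tool_rot())
E
```

```text
scene 546.5909227259457 316.6802417412919 239.81600140899604 [[-0.79654035 -0.60455973  0.00556722]
 [-0.36803516  0.47755963 -0.7978013 ]
 [ 0.47965986 -0.63752986 -0.60289476]] [0.4404836  0.1960859  1.02700211]
top 551.1152397914389 311.82454087431233 234.82410794206416 [[ 0.11657458 -0.99306637  0.01515117]
 [-0.83101504 -0.10588313 -0.54607946]
 [ 0.5438974   0.05106814 -0.83759636]] [-0.00765981  0.44631785  1.34367598]
0.1 [-3.10810209e+00 -4.45618121e-01 -1.73866152e-04]
```

View pics/top0.png

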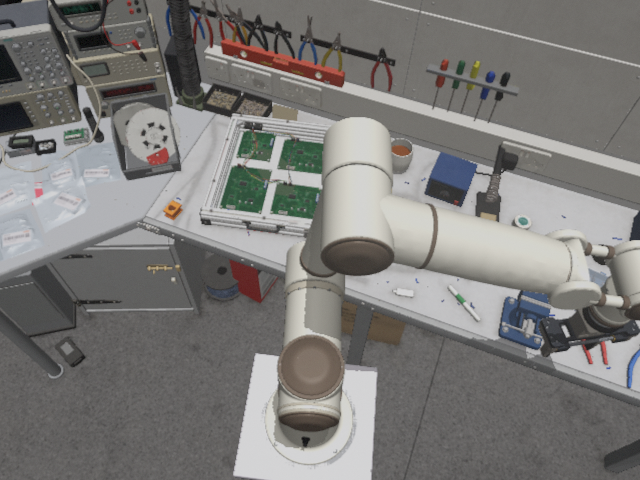

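View pics/scene0.png

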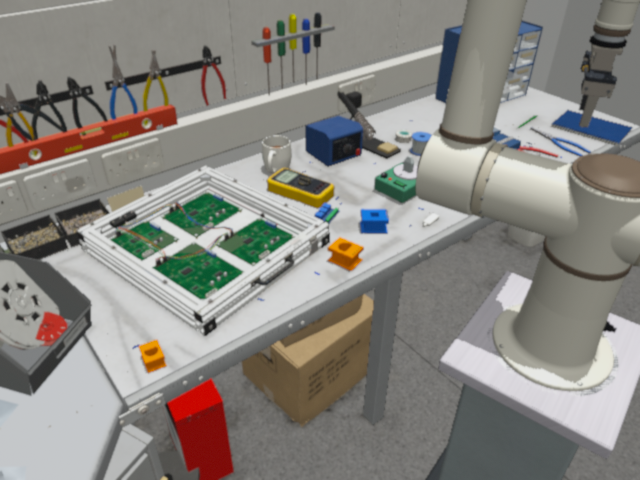

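The top view shows the arm hiding the middle of the work. In the scene view there are two orange candidates, A at (346,253) and B at (152,355). The blue bobbin is at (374,220), the winder at (397,180) and the relay board near (326,212). Next I'll enlarge the candidates and measure their sizes.

```bash
cat > h.py <<'E'
import numpy as np, cv2
from workcell import bot
def ray(c,uv,z):
    uv=np.atleast_2d(np.float64(uv)); d=np.c_[(uv[:,0]-c["cx"])/c["fx"],(uv[:,1]-c["cy"])/c["fy"],np.ones(len(uv))]@c["R"]
    o=-c["R"].T@c["t"]; return o+d*((z-o[2])/d[:,2])[:,None]
def proj(c,X):
    p=np.atleast_2d(X)@c["R"].T+c["t"]; return np.c_[c["fx"]*p[:,0]/p[:,2]+c["cx"],c["fy"]*p[:,1]/p[:,2]+c["cy"]]
def crop(c,x,y,w,h,k): return cv2.resize(c["pixels"][y:y+h,x:x+w],None,fx=k,fy=k,interpolation=cv2.INTER_CUBIC)
def blobs(c,lo,hi,amin=60):
    m=cv2.inRange(cv2.cvtColor(c["pixels"],cv2.COLOR_BGR2HSV),lo,hi)
    cs,_=cv2.findContours(m,cv2.RETR_EXTERNAL,cv2.CHAIN_APPROX_NONE)
    return [q[:,0] for q in cs if cv2.contourArea(q)>amin]
E
python3 - <<'E'
from h import *
c=bot.read_camera("scene"); print("cam",-c["R"].T@c["t"])
for q in blobs(c,(8,150,120),(20,255,255)):
    print(q.min(0),q.max(0)); P=ray(c,[q.mean(0)],.02)[0]; print(P.round(3))
print("winder",ray(c,[[411,172]],.051).round(3),"blue",ray(c,[[374,220]],.02).round(3),"relay",ray(c,[[326,212]],.01).round(3))
a=crop(c,320,230,50,50,8);b=crop(c,127,330,50,50,8);w=crop(c,360,145,80,65,6)
im=np.zeros((600,800,3),np.uint8);im[:400,:400]=a;im[:400,400:]=b
cv2.imwrite("pics/cand.png",im[:400]); cv2.imwrite("pics/w.png",crop(c,300,140,130,100,6))
E
```

```text
cam [-0.06958222  0.82740045  0.77315951]
[139 340] [165 371]
[0.555 0.482 0.02 ]
[328 238] [362 269]
[0.449 0.032 0.02 ]
[ 63 144] [ 83 153]
[1.362 0.112 0.02 ]
[111 131] [129 140]
[ 1.324 -0.024  0.02 ]
winder [[ 0.487 -0.323  0.051]] blue [[ 0.468 -0.116  0.02 ]] relay [[ 0.589 -0.085  0.01 ]]
```

View pics/cand.png

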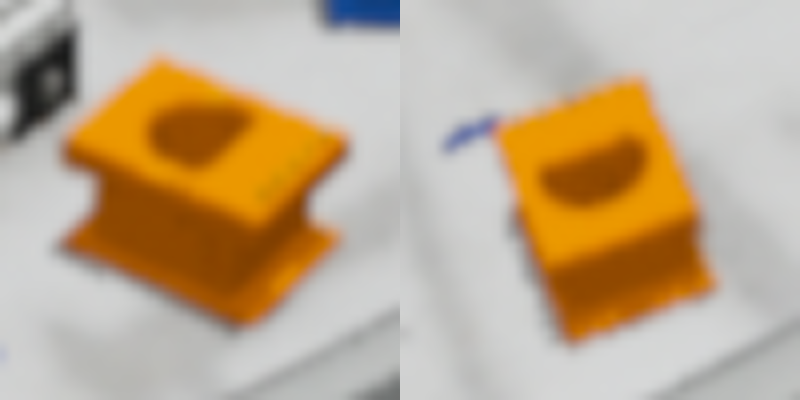

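View pics/w.png

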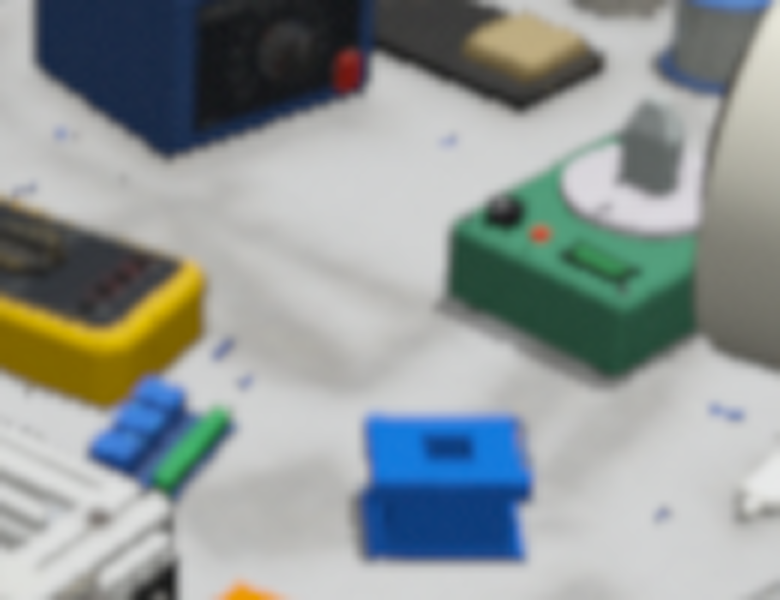

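A (346,253) and B (152,355) both have a D-shaped hole. A looks bigger, with its pins along its lower-right edge. I'll check the sizes from the top corners. The winder's dial and black line point to image lower-left. The spindle base is near (408,171).

Run:
```python
from h import *
c=bot.read_camera("scene")
def corn(p,off,k,z): return ray(c,np.float64(p)/k+off,z)
for n,p,o in(("A",[(63,145),(160,58),(348,142),(255,222)],(320,230)),("B",[(100,128),(240,78),(297,212),(150,265)],(127,330))):
    P=corn(p,o,8,.04)[:,:2]; e=np.roll(P,-1,0)-P
    print(n,P.round(3).tolist(),P.mean(0).round(3),np.linalg.norm(e,axis=1).round(4),np.arctan2(e[:,1],e[:,0]).round(3))
hol=corn([(200,135)],(320,230),8,.04);print("holeA",hol)
W=corn([(455,228),(607,330),(605,150)],(300,140),6,.045)[:,:2];e=np.diff(W,axis=0)
print("box",W.round(3).tolist(),np.linalg.norm(e,axis=1),np.arctan2(e[:,1],e[:,0]))
F=corn([(605,210),(655,190)],(300,140),6,.051);print("line,centre",F.round(3))
print("spindle top",corn([(655,104)],(300,140),6,.093))
```

```text
A [[0.476, 0.061], [0.478, 0.013], [0.415, 0.013], [0.416, 0.057]] [0.446 0.036] [0.0486 0.0628 0.0443 0.0605] [-1.531 -3.141  1.558  0.072]
B [[0.574, 0.491], [0.561, 0.462], [0.52, 0.48], [0.534, 0.509]] [0.547 0.486] [0.0312 0.0441 0.0317 0.0437] [-1.995  2.724  1.134 -0.43 ]
holeA [[0.44913203 0.03469912 0.04      ]]
box [[0.549, -0.249], [0.455, -0.218], [0.532, -0.349]] [0.09904296 0.15206632] [ 2.81911797 -1.03845102]
line,centre [[ 0.501 -0.293  0.051]
 [ 0.492 -0.321  0.051]]
spindle top [[ 0.4959705  -0.31931726  0.093     ]]
```

A measures 63 × 47 mm, which matches 64 × 48, and its pins are on the -x side. B is 44 × 31 mm, the small decoy, so A is the one. The winder's x axis is about -1.89 rad, agreed by both the black line and the box edge. I'll move above A now and look at the uncovered winder from the top.

```bash
cat >> h.py <<'E'
from scipy.spatial.transform import Rotation as Ro
def down(a): return (Ro.from_euler("z",a)*Ro.from_euler("x",np.pi)).as_rotvec()
E
python3 - <<'E'
from h import *
c=bot.read_camera("scene"); print("frame",ray(c,[[328,235],[208,330]],.03).round(3))
for k in (0,np.pi):
    for p,a in(((.446,.036,.17),.03),((.446,.036,.016),.03),((.495,-.32,.18),-1.89),((.495,-.32,.067),-1.89)):
        q=bot.inverse_kinematics(p,down(a+k)); print(k,p,None if q is None else np.round(q,2))
E
```

```text
frame [[0.512 0.011 0.03 ]
 [0.514 0.384 0.03 ]]
0 (0.446, 0.036, 0.17) [-0.19 -0.17  1.96 -0.    1.36  1.35]
0 (0.446, 0.036, 0.016) [-0.19  0.04  2.09 -0.    1.01  1.35]
0 (0.495, -0.32, 0.18) [-0.78  0.2   1.56 -0.    1.38  2.68]
0 (0.495, -0.32, 0.067) [-0.78  0.31  1.66 -0.    1.17  2.68]
3.141592653589793 (0.446, 0.036, 0.17) [-0.19 -0.17  1.96  0.    1.36 -1.79]
3.141592653589793 (0.446, 0.036, 0.016) [-0.19  0.04  2.09  0.    1.01 -1.79]
3.141592653589793 (0.495, -0.32, 0.18) [-0.78  0.2   1.56  0.    1.38 -0.46]
3.141592653589793 (0.495, -0.32, 0.067) [-0.78  0.31  1.66  0.    1.17 -0.46]
```

Run:
```python
from h import *
bot.set_gripper(1.0)
bot.goto((.446,.036,.19),down(.03+np.pi)); print(bot.current_clock(),bot.current_ee_pos())
s=bot.read_camera("scene");t=bot.read_camera("top")
cv2.imwrite("pics/t1.png",t["pixels"]);cv2.imwrite("pics/s1.png",s["pixels"])
im=np.zeros((600,800,3),np.uint8)
pw=proj(t,(.49,-.32,.06))[0].astype(int);pb=proj(t,(.446,.036,.04))[0].astype(int);sw=proj(s,(.49,-.32,.06))[0].astype(int);sb=proj(s,(.446,.036,.04))[0].astype(int)
print(pw,pb,sw,sb)
for i,(c,p,w) in enumerate(((t,pw,50),(t,pb,50),(s,sw,50),(s,sb,50))):
    k=crop(c,p[0]-50,p[1]-37,100,75,4); im[i//2*300:i//2*300+300,i%2*400:i%2*400+400]=k
    print(i,"offset",p-[50,37])
cv2.imwrite("pics/quad.png",im)
```

```text
2.7917 [0.44618379 0.0354199  0.19002853]
[443 249] [315 252] [409 169] [345 247]
0 offset [393 212]
1 offset [265 215]
2 offset [359 132]
3 offset [295 210]
```

View pics/quad.png

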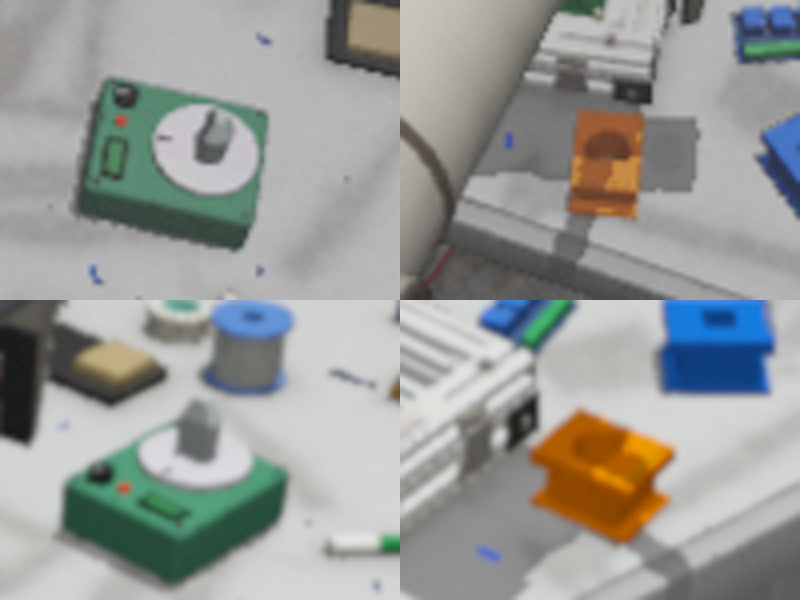

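The four crops show the winder fully, in top around (445,248) and in scene around (407,173), and the bobbin uncovered at (317,255) top and (345,247) scene. I'll measure faceplate centre and yaw in both views, plus the bobbin top.

Run:
```python
from h import *
S=bot.read_camera("scene");T=bot.read_camera("top")
for n,c in(("top",T),("scene",S)):
    hsv=cv2.cvtColor(c["pixels"],cv2.COLOR_BGR2HSV); p=proj(c,(.49,-.32,.051))[0]
    g=[q for q in blobs(c,(70,60,40),(90,255,255),300) if cv2.pointPolygonTest(cv2.convexHull(q),tuple(map(float,p)),False)>0]
    h=cv2.convexHull(max(g,key=len)); m=np.zeros((480,640),np.uint8); cv2.fillConvexPoly(m,h,255)
    w=cv2.bitwise_and(m,cv2.inRange(hsv,(0,0,150),(180,40,255)))
    cs=max(cv2.findContours(w,cv2.RETR_EXTERNAL,cv2.CHAIN_APPROX_NONE)[0],key=cv2.contourArea)
    P=ray(c,cv2.convexHull(cs)[:,0],.051)[:,:2].astype(np.float32)
    (x,y),(a,b),_=cv2.fitEllipse(P*1000); print(n,"plate",x,y,a,b)
def corn(n,c,p,off,k,z):
    P=ray(c,np.float64(p)/k+off,z)[:,:2]; e=np.roll(P,-1,0)-P
    print(n,P.mean(0).round(4),np.linalg.norm(e,axis=1).round(4),np.arctan2(e[:,1],e[:,0]).round(3))
corn("bob S",S,[(133,155),(180,112),(272,152),(228,190)],(295,210),4,.04)
corn("bob T",T,[(175,112),(243,114),(237,194),(170,188)],(265,215),4,.04)
corn("box T",T,[(107,78),(268,110),(246,218),(86,186)],(393,212),4,.045)
corn("box S",S,[(65,188),(175,250),(287,172),(180,120)],(359,132),4,.045)
print(ray(T,np.array([[157,138],[172,138.5]])/4+(393,212),.051))
for n,c in(("top",T),("scene",S)):
    for q in blobs(c,(5,130,60),(22,255,255)):
        X=ray(c,[q.mean(0)],.02)[0]
        if np.hypot(*(X[:2]-[.446,.036]))<.05: print(n,"orange",X)
```

```text
top plate 496.783447265625 -321.9673156738281 66.82108306884766 75.44425201416016
scene plate 495.4583740234375 -316.98553466796875 64.16016387939453 73.167724609375
bob S [0.4456 0.0368] [0.0476 0.0608 0.042  0.0585] [-1.523 -3.126  1.56   0.111]
bob T [0.4454 0.0317] [0.0485 0.0661 0.0469 0.0628] [-1.479 -3.102  1.593  0.064]
box T [ 0.4989 -0.3061] [0.1159 0.0938 0.1117 0.0941] [-1.683  2.95   1.463 -0.146]
box S [ 0.4945 -0.2962] [0.0968 0.1288 0.0926 0.1254] [ 2.915 -1.649 -0.195  1.462]
[[ 0.50091539 -0.29107158  0.051     ]
 [ 0.50183676 -0.3016337   0.051     ]]
top orange [0.44873538 0.03227547 0.02      ]
scene orange [0.45035864 0.03330221 0.02      ]
```

Run:
```python
from h import *
r=down(.05+np.pi)
bot.goto((.446,.034,.12),r); bot.line_to((.446,.034,.017),max_speed=.1); print(bot.current_contact_force().round(1))
bot.set_gripper(0.0,30); print(bot.current_opening()*92,bot.current_grip_force(),bot.current_contact_force().round(1))
bot.line_to((.446,.034,.19),max_speed=.15); print(bot.current_opening()*92)
bot.goto((.496,-.3195,.19),down(-1.71+np.pi)); print(bot.current_clock(),bot.current_ee_pos())
bot.line_to((.496,-.3195,.125)); bot.hold(.2)
S=bot.read_camera("scene");T=bot.read_camera("top"); im=np.zeros((300,800,3),np.uint8)
for i,c in enumerate((T,S)):
    p=proj(c,(.496,-.32,.1))[0].astype(int)-[50,37]; im[:,i*400:i*400+400]=crop(c,*p,100,75,4); print(p)
cv2.imwrite("pics/above.png",im); print(bot.current_clock(),bot.current_contact_force().round(2),bot.current_opening()*92)
```

```text
[ 0.4  0.3 -0.1]
0.1254819651366274 0.0 [0.3 0.9 0.6]
0.386121676180405
8.55 [ 0.49614299 -0.31854923  0.18975516]
[396 202]
[359 117]
9.4333 [ 0.06  0.01 -0.29] 0.4784395498736794
```

View pics/above.png

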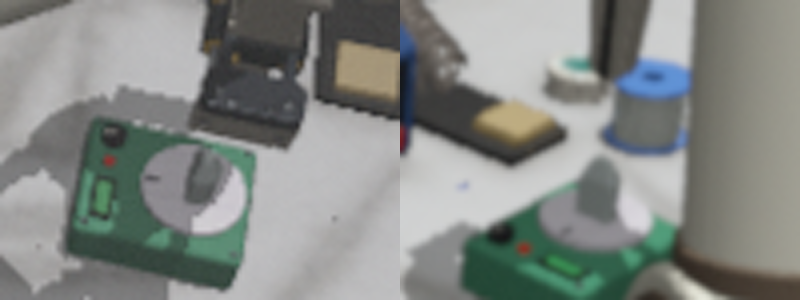

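The gripper closed empty, and it isn't over the spindle where the readings say it is. I need the full picture.

Run:
```python
from h import *
S=bot.read_camera("scene");T=bot.read_camera("top")
im=np.zeros((600,800,3),np.uint8)
a=T["pixels"][90:330,230:550];im[:300,:400]=cv2.resize(a,(400,300));a=S["pixels"][60:300,230:550];im[:300,400:]=cv2.resize(a,(400,300))
for i,n in enumerate(("t1","s1")):
    a=cv2.imread(f"pics/{n}.png")[90:330,200:520] ;im[300:,i*400:i*400+400]=cv2.resize(a,(400,300))
cv2.imwrite("pics/dbg.png",im)
print(bot.current_ee_pos(),bot.current_tool_rot(),down(-1.71+np.pi),bot.current_joints().round(3))
for c in(T,S): print(proj(c,bot.current_ee_pos()))
print(proj(cv:=T,(.446,.0354,.19)),proj(S,(.446,.0354,.19)))
```

```text
[ 0.49619194 -0.31975955  0.12552644] [2.36991218e+00 2.06098229e+00 4.95319554e-05] [2.37055445e+00 2.06157125e+00 1.26234832e-16] [-0.777  0.248  1.616 -0.     1.277 -0.638]
[[448.35012155 234.55987329]]
[[410.54945656 145.8995818 ]]
[[316.47462555 222.55223879]] [[348.80930009 188.94347399]]
```

View pics/dbg.png

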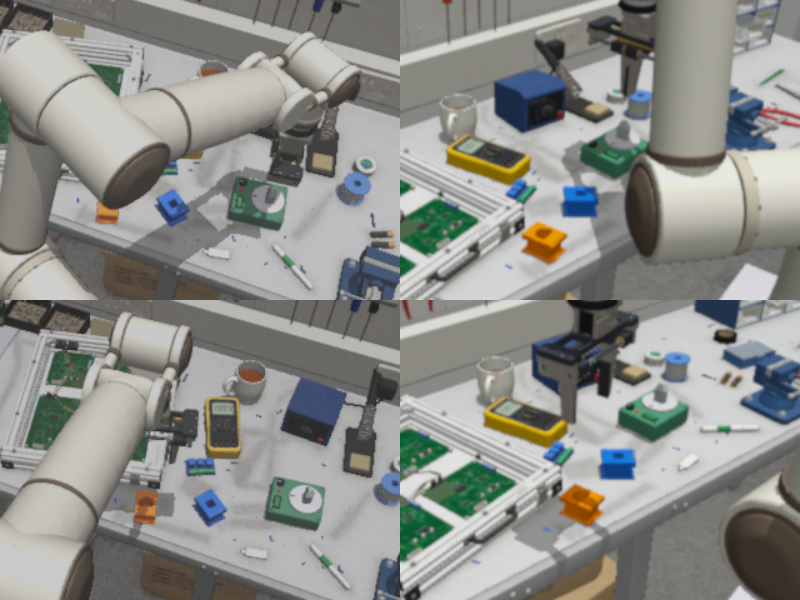

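The orange bobbin hasn't moved. The fingertips appear at about top (457,237) and scene (411,136), not where the pose reading projects. I'll triangulate the true tip.

```bash
cat >> h.py <<'E'
def tri(T,ut,S,us):
    A=[];
    for c,u in((T,ut),(S,us)):
        K=np.array([[c["fx"],0,c["cx"]],[0,c["fy"],c["cy"]],[0,0,1]]); A.append(K@np.c_[c["R"],c["t"]])
    X=cv2.triangulatePoints(A[0],A[1],np.float64(ut).reshape(2,1),np.float64(us).reshape(2,1))[:,0]; X=X[:3]/X[3]
    return X,(proj(T,X)[0]-ut),(proj(S,X)[0]-us)
E
python3 - <<'E'
from h import *
S=bot.read_camera("scene");T=bot.read_camera("top")
print(tri(T,(457,237),S,(411,136.5)),bot.current_ee_pos())
im=np.zeros((480,800,3),np.uint8)
im[:,:400]=crop(T,410,180,80,96,5);im[:,400:]=crop(S,375,70,80,96,5);cv2.imwrite("pics/tip.png",im)
E
```

```text
(array([ 0.49859324, -0.34098061,  0.13433278]), array([-0.01738471, -4.13287293]), array([3.19569616, 2.99524588])) [ 0.49607448 -0.31963669  0.1252249 ]
```

View pics/tip.png

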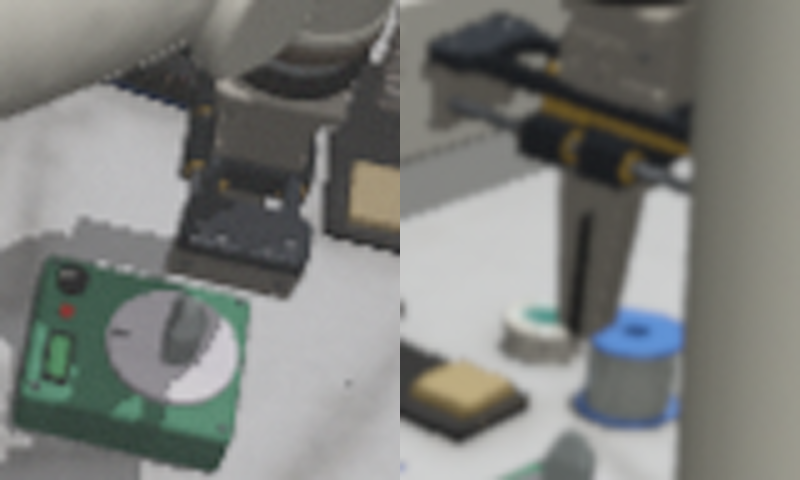

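Run:
```python
from h import *
S=bot.read_camera("scene");T=bot.read_camera("top")
print("base",proj(T,(0,0,0)),proj(S,(0,0,0)))
print("fingers@s1 expect",proj(S,[(.446,.0354+.055,.19),(.446,.0354-.055,.19)]).round(1).tolist())
for n,c,f in(("top",T,"t1"),("scene",S,"s1")):
  for d in (c,dict(c,pixels=cv2.imread(f"pics/{f}.png"))):
    for q in blobs(d,(5,130,60),(22,255,255)):
        X=ray(c,[q.mean(0)],.02)[0]
        if np.hypot(*(X[:2]-[.446,.036]))<.05: print(n,q.min(0),q.max(0),X.round(4))
```

```text
base [[308.68283425 417.88354554]] [[551.1143624  344.17681435]]
fingers@s1 expect [[332.9, 200.7], [363.8, 177.9]]
top [308 251] [324 268] [0.43   0.0333 0.02  ]
top [308 243] [325 268] [0.4482 0.0325 0.02  ]
scene [328 238] [362 269] [0.4502 0.0325 0.02  ]
scene [328 238] [362 269] [0.4504 0.0333 0.02  ]
```

The bobbin hasn't moved and the base projects correctly. In scene, the tips appear about 9–14 px above where the readings put them, both here and over the bobbin. So the real fingertips are about 25 mm higher than the reported TCP, and the gripper closed above the bobbin. I'll go back and descend in small, force-watched steps to find the true height.

Run:
```python
from h import *
bot.line_to((.496,-.3195,.17),max_speed=.2)
bot.goto((.446,.034,.10),down(.05+np.pi)); bot.set_gripper(1.0)
bot.line_to((.446,.034,.012),max_speed=.15); f0=bot.current_contact_force()
z=.012
while z>-.012:
    z-=.004
    try: bot.line_to((.446,.034,z),max_speed=.06)
    except bot.MotionError as e: print(e);break
    f=bot.current_contact_force()-f0
    if abs(f[2])>2.5: print("touch",f.round(1));break
print(z,bot.current_ee_pos().round(4),bot.current_contact_force().round(1),bot.current_clock())
S=bot.read_camera("scene"); p=proj(S,(.446,.034,.03))[0].astype(int)-[40,50]; print(p)
cv2.imwrite("pics/close.png",crop(S,*p,80,80,7))
```

```text
-0.012 [ 0.4457  0.0341 -0.0123] [-0.5 -0.2 -0.1] 15.0833
[306 200]
```

View pics/close.png

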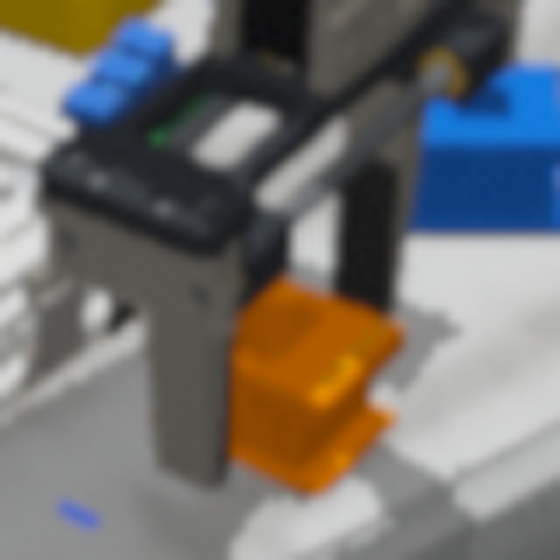

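The fingers now straddle the bobbin, with the left fingertip at about (334,268) px. I'll compare that with projections for tip height and x.

Run:
```python
from h import *
S=bot.read_camera("scene")
for z in(-.012,0,.008,.016):
    print(z,[ray(S,[u],z)[0].round(3)[:2].tolist() for u in((329,267),(337.5,269.5),(338,263))], proj(S,[(.436,.098,z),(.456,.098,z),(.446,.08,z)]).round(1).tolist())
```

```text
-0.012 [[0.472, 0.061], [0.452, 0.056], [0.465, 0.037]] [[332.4, 282.4], [324.9, 278.7], [333.5, 276.2]]
0 [[0.464, 0.072], [0.444, 0.068], [0.456, 0.049]] [[332.5, 278.2], [325.0, 274.5], [333.6, 272.0]]
0.008 [[0.459, 0.08], [0.439, 0.076], [0.451, 0.057]] [[332.6, 275.4], [325.1, 271.7], [333.7, 269.2]]
0.016 [[0.453, 0.088], [0.434, 0.084], [0.445, 0.065]] [[332.7, 272.5], [325.1, 268.8], [333.8, 266.4]]
```

The projections put the tips at z ≈ 0.025 with x ≈ 0.446, so x is right and the height offset is about 35 mm. I'll lower 10 mm more with a force check, grip, verify the opening, lift and carry to above the spindle.

Run:
```python
from h import *
z=-.012;f0=bot.current_contact_force()
while z>-.0215:
    z-=.005; bot.line_to((.446,.034,z),max_speed=.06)
    if abs((bot.current_contact_force()-f0)[2])>2.5: print("touch",z);break
bot.set_gripper(0.0,30); print(z,"open mm",bot.current_opening()*92,bot.current_grip_force(),bot.current_contact_force().round(1))
if bot.current_opening()*92<35: raise SystemExit("no grasp")
bot.line_to((.446,.034,.12),max_speed=.15); print(bot.current_opening()*92,bot.current_contact_force().round(1))
bot.goto((.496,-.3195,.12),down(-1.71+np.pi)); bot.hold(.2); print(bot.current_clock(),bot.current_ee_pos().round(4),bot.current_opening()*92)
S=bot.read_camera("scene");T=bot.read_camera("top")
for n,c in(("T",T),("S",S)):
    cv2.imwrite(f"pics/c{n}.png",c["pixels"])
    for q in blobs(c,(5,130,60),(22,255,255),30):
        X=ray(c,[q.mean(0)],.14)[0]
        if np.hypot(*(X[:2]-[.496,-.32]))<.12: print(n,q.min(0),q.max(0),q.mean(0),X.round(3))
    p=proj(c,(.496,-.32,.1))[0].astype(int)-[40,45]; print(p)
    o=crop(c,*p,80,90,5); im=o if n=="T" else np.hstack([im,o])
cv2.imwrite("pics/held.png",im)
```

```text
-0.022000000000000002 open mm 47.52134320267423 29.968228340148926 [ 0.6 -0.6  0.7]
47.56187198779391 [ 0.1  1.2 -1.2]
19.0583 [ 0.4963 -0.3185  0.1201] 47.87337857204184
T [439 215] [444 236] [441.68888889 225.73333333] [ 0.513 -0.299  0.14 ]
[406 194]
S [397 120] [419 146] [408.89333333 132.54666667] [ 0.524 -0.357  0.14 ]
[369 109]
```

View pics/held.png

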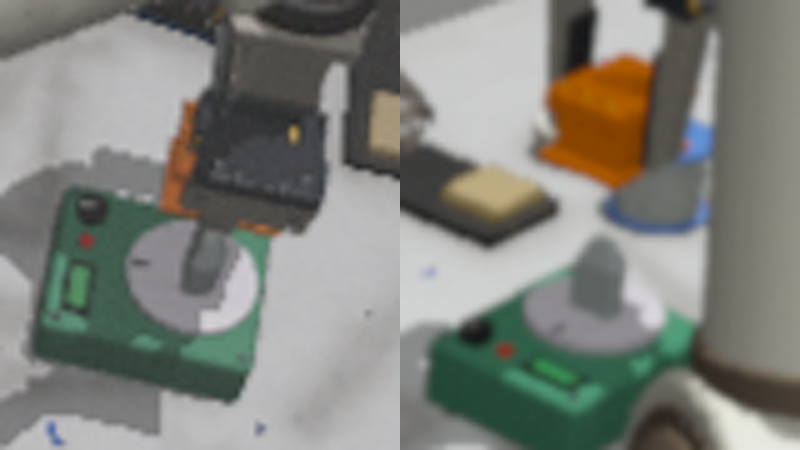

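The bobbin is held (47.6 mm opening) with its pins towards the dial. Lower flange corners appear at scene (395.6,139) and (413,146), and at top (438.6,236) and (461,240.4). I'll compare them with the expected pose.

Run:
```python
from h import *
S=bot.read_camera("scene");T=bot.read_camera("top")
xd=np.array([np.cos(-1.71),np.sin(-1.71)]);yd=np.array([-xd[1],xd[0]]);o=np.array([.496,-.319])
C=lambda sx,sy,z:np.r_[o+sx*.032*xd+sy*.024*yd,z]
for z in(.142,):
    print("S exp",proj(S,[C(-1,1,z),C(-1,-1,z)]).round(1).tolist(),"T exp",proj(T,[C(-1,-1,z),C(1,-1,z)]).round(1).tolist())
print("tri -x-y corner",tri(T,(438.6,236),S,(413,146)), "exp",C(-1,-1,.142))
for c,u in((S,[(395.6,139),(413,146)]),(T,[(438.6,236),(461,240.4)])):
    P=ray(c,u,.142)[:,:2]; d=P[1]-P[0]; print(P.round(4).tolist(),np.linalg.norm(d),np.arctan2(d[1],d[0]))
print("spindle seat both", proj(T,(.496,-.3195,.051)),proj(S,(.496,-.3195,.051)))
```

```text
S exp [[395.8, 141.1], [411.1, 147.5]] T exp [[436.4, 235.8], [460.4, 241.2]]
tri -x-y corner (array([ 0.47477267, -0.28934395,  0.14467492]), array([-0.00080081,  0.1050516 ]), array([-0.0826125 , -0.07981759])) exp [ 0.4766723  -0.28397943  0.142     ]
[[0.5305, -0.3004], [0.4767, -0.2938]] 0.05416870417609478 3.0207600530433747
[[0.4769, -0.2899], [0.4704, -0.349]] 0.059471010815837194 -1.6803883048953743
spindle seat both [[442.37579679 249.04645561]] [[407.47369674 171.49379495]]
```

Measured and expected corners agree to within a few mm and the yaw fits (-1.68 against -1.71). The bobbin sits about 2–3 mm too far along -y relative to the spindle, so I'll correct that and insert with force-guided steps.

Run:
```python
from h import *
x,y=.4968,-.3175
bot.set_gripper(0.0,18)
bot.line_to((x,y,.12),max_speed=.1); f0=bot.current_contact_force(); bot.line_to((x,y,.074),max_speed=.12)
z=.074; n=0
while z>.0295 and n<30:
    n+=1; z=max(z-.004,.029); bot.line_to((x,y,z),max_speed=.06)
    f=bot.current_contact_force()-f0; print(round(z,4),f.round(1),round(bot.current_clock(),2),round(x,4),round(y,4))
    if f[2]>14 or np.hypot(*f[:2])>15: print("stop");break
    d=np.hypot(f[0],f[1])
    if d>2: x+=f[0]/d*min(.0004*d,.0015); y+=f[1]/d*min(.0004*d,.0015)
print(bot.current_ee_pos().round(4),bot.current_ft_torque().round(2),bot.current_opening()*92)
```

```text
0.07 [-0.6 -1.8  0.2] 20.51 0.4968 -0.3175
0.066 [-0.6 -1.6 -0.2] 20.76 0.4968 -0.3175
0.062 [-0.9 -1.7  0. ] 21.01 0.4968 -0.3175
0.058 [ 0.1 -2.5 -0.1] 21.26 0.4968 -0.3175
0.054 [ 3.4 -6.5 -3.2] 21.51 0.4969 -0.3185
0.05 [ 2.  -3.8 -2.4] 21.76 0.4976 -0.3198
0.046 [ 0.7 -1.4  0.1] 22.01 0.4982 -0.3211
0.042 [-0.2 -0.7  0. ] 22.26 0.4982 -0.3211
0.038 [-0.4 -1.1 -0. ] 22.51 0.4982 -0.3211
0.034 [ 0.3 -1.4 -1. ] 22.76 0.4982 -0.3211
0.03 [-0.4  0.4  0.2] 23.01 0.4982 -0.3211
0.029 [ 0.2 -0.8 -0.5] 23.26 0.4982 -0.3211
[ 0.4983 -0.3213  0.0291] [-0.06 -0.13  0.01] 47.53228336519323
```

It slid onto the spindle. Next: press lightly to confirm the seat, release, retreat and check.

Run:
```python
from h import *
x,y,z=.4982,-.3211,.029; f0=bot.current_contact_force()
while z>.017:
    z-=.0015; bot.line_to((x,y,z),max_speed=.04); f=bot.current_contact_force()-f0
    if abs(f[2])>4: break
print("press",round(z,4),f.round(1))
bot.set_gripper(1.0); bot.line_to((x,y,.15),max_speed=.15)
bot.goto((.40,.05,.25),down(.05+np.pi)); print(bot.current_clock(),bot.current_contact_force().round(1))
S=bot.read_camera("scene");T=bot.read_camera("top"); 
for n,c in(("T",T),("S",S)):
    for q in blobs(c,(5,130,60),(22,255,255),30):
        X=ray(c,[q.mean(0)],.07)[0]
        if np.hypot(*(X[:2]-[.496,-.32]))<.12:
            r=cv2.approxPolyDP(cv2.convexHull(q),2,True)[:,0]; print(n,q.mean(0),X.round(3),r.tolist())
xd=np.array([np.cos(-1.71),np.sin(-1.71)]);yd=np.array([-xd[1],xd[0]]);o=np.array([.4965,-.32])
Q=[np.r_[o+a*.032*xd+b*.024*yd,h] for h in(.051,.091) for a,b in((-1,1),(-1,-1),(1,-1),(1,1))]
for n,c in(("T",T),("S",S)): print(n,"seated hull expect",cv2.convexHull(proj(c,Q).astype(np.float32))[:,0].round().tolist())
```

```text
press 0.0275 [-4.2  2.   8.9]
26.7333 [ 0.9  0.5 -0.2]
T [445.60240964 245.26506024] [ 0.497 -0.324  0.07 ] [[437, 233], [458, 238], [454, 257], [432, 252]]
S [407.87341772 163.49367089] [ 0.501 -0.327  0.07 ] [[422, 156], [420, 169], [407, 177], [394, 171], [395, 159], [409, 151]]
T seated hull expect [[458.0, 237.0], [456.0, 251.0], [453.0, 259.0], [430.0, 253.0], [432.0, 239.0], [435.0, 232.0]]
S seated hull expect [[424.0, 157.0], [422.0, 170.0], [407.0, 179.0], [393.0, 172.0], [394.0, 159.0], [409.0, 151.0]]
```

Contact came exactly at the expected seat height, and the released bobbin's outline matches the seated outline within about 2 px in both views. The arm is clear, so I'm handing in.

```bash
python3 -c "
from workcell import bot
print(bot.job_done(),bot.current_clock())"
```

```text
the job is handed in; nothing more can be done
the job is handed in; nothing more can be done
```

The orange bobbin (the 64 × 48 mm one) is on the spindle, flat to flat, down on the faceplate and let go; I handed the job in with the clock at about 27 s of the 35 s allowed, but the judging result was not shown to me.

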